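Pack the greenhouse irrigation repair caddy

ROBOT

A 7-joint arm with a two-finger parallel gripper is mounted at the origin on the work surface. World frame = base frame: x ahead of the robot, y to its left, z up, the work surface at z = 0. Lengths are in m, angles in rad, forces in N, time in s.
With the tool pointing down it reaches from about 0.35 to 0.9 m from the base axis. Payload 8.1 kg.
Tool frame: the origin (TCP) lies at the very end of the fingers, on their centre line; the grasp point (between the pads) lies 19 mm behind it; z points along the fingers, y is the line along which they close (so a half turn about z gives the same grasp; the last joint's range is limited). The gripper opens to 85 mm and grips with 20 to 120 N. Pads are 22 mm wide; open, the fingers measure 114 mm over their backs; the gripper's body (76 mm by 85 mm) begins 54 mm behind the grasp point. The pads swing forward as they close: fully open they stand 13 mm farther back than shut.
Start: joints at [-1.254, 0.434, 0.025, 1.573, -0.012, 1.134, -0.075], TCP at [0.255, 0.571, 0.231] pointing down, gripper open.
Joint ranges: [-2.62, 2.62], [-0.44, 2.09], [-1.27, 1.32], [0.08, 2.57], [-1.32, 4.46], [0.12, 2], [-2.74, 2.74]. Speed limits (rad/s): [2.22, 2.22, 3.01, 3.01, 3.14, 3.14, 3.14].

INTERFACE

Orientations are given as a rotation vector (axis times angle).
In Python, from plant import readout, cams, env gives the robot as it stands.
- The arm moves only by the shell command python3 -m creep 'ROWS' [FORCE]. ROWS is JSON, a list of rows, each an object of numbers: "ax", "ay", "az": the turn, a rotation vector about the tool's x, y, z as a fraction of full scale; "x", "y", "z": the shift along the tool's x, y, z as a fraction of full scale; "grip": the closure, from -1 (fully open) to 1 (shut). In form: [{"ax": .., "ay": .., "az": .., "x": .., "y": .., "z": .., "grip": ..}, ...]. A call has 1 to 5 rows; each row is the pose to reach, as a shift and turn from the pose commanded when the call began, along the tool's axes at that moment, turning the shorter way round; what a row does not reach only later rows make up. Full scale, the value 1, is 200 mm for a shift and pi rad for a turn. A row lasts 1/10 s, in which the tool goes at most 50 mm and 8.59 degrees, less where a joint would pass 70% of its speed; a pose out of reach is approached as far as the arm can. A call with a number of a shift or a turn outside -1 to 1 is refused whole. A call with a gripper value outside its range is refused whole. The fingers move at their own pace and stop on an object; FORCE is the grip in N (left out, the last holds). Time passes only in rows, so rows that repeat a pose let the fingers close. It gives the time, the measured TCP pose, the force, the opening and the grip force at its end, in the units of the state.
- readout.get_obs(): the state, without advancing time (a new reading comes with each control period).
- cams.grab_frame(name): name is "scene" or "top" or "wrist"; returns a dict with "img" (384x512x3 uint8, blue, green, red), "intrinsics" (3x3 intrinsics, pixels), "k1" (the pictures are not rectified: a ray, as slopes to the right and down, at radius r is drawn at 1 + k1 r^2 times it, then the intrinsics apply), "pose" (4x4, takes a point from camera to world coordinates). Camera axes: x right, y down, z forward; pixel columns grow to the right and rows downward; lengths in m; the calibration is good to about 2 mm. A picture is of the moment at which its call begins. There is no depth.
- env.finish_job(): hands the job in; it is judged then, once.
The state is a dict: "time_s": time; "q": joint angles; "qd": joint speeds; "joint_torque": joint torques, N m; "ee_pos": TCP position; "ee_rot": TCP orientation; "force": force on the tool from outside, world axes, zero at the start; "torque": the same for the moment, N m; "width": finger opening in m; "grip_force": force on a finger pad.
Only numpy, scipy, OpenCV 4.12 (cv2) and the standard library are available. Lean on these libraries where they do the work, as an engineer would, in place of code of your own. Each camera call takes 0.05 s, during which the arm holds its last target. There are 200 camera calls.

TASK

Pack the irrigation fittings into the black caddy, each standing upright on the mat in the compartment of its colour: the blue valve on blue, the brass coupling on yellow, the green tee on green and the red nozzle on red. Leave the two worn-out grey fittings standing where they are on the table.

Things in the scene. Friction and masses are not known exactly. Their poses are not given: they have to be found in the camera images.
- blue_valve: Blue plastic ball valve lying with its bore along its x: 64 mm long, end collars 36 mm wide (y) and 32 mm high; middle body 34 mm wide with flat vertical sides up to 40 mm: grip here from above across y, fingertips 23 mm up. Flat lever on top along x (x -13 to 41 mm), 13 mm wide, 49 to 55 mm up. 0.12 kg. Origin: centre of its underside, z up.
- brass_coupling: Brass (yellow metal) threaded hose coupling standing upright, round about its z axis: knurled foot collar 40 to 42 mm diameter and 14 mm high, nut 34 mm diameter from 24 to 46 mm height (grip here, from above), barbed spigot 25 mm diameter on top; 60 mm high, about 0.15 kg. Origin: centre of its underside, z up.
- green_tee: Green plastic pipe tee: run along its x, 64 mm long, 28 mm wide, 26 mm high, end collars 32 mm wide (y), 30 mm high; round branch straight up in the middle, 28 mm diameter, its rim 31 mm diameter at 50 to 58 mm height (the top). Grip the branch from above across y, fingertips 23 mm up. 0.09 kg. Origin: centre of its underside, z up.
- red_nozzle: Red spray nozzle standing upright on its flared head, round about its z axis: foot 44 mm diameter and 10 mm high, neck 30 to 32 mm diameter from 20 to 48 mm height, rim 35 mm diameter from 50 to 60 mm; 64 mm high, about 0.11 kg. Origin: centre of its underside, z up.
- grey_valve: Worn-out, to be left alone: grey plastic ball valve lying with its bore along its x: 64 mm long, end collars 36 mm wide (y) and 32 mm high; middle body 34 mm wide with flat vertical sides up to 40 mm: grip here from above across y, fingertips 23 mm up. Flat lever on top along x (x -13 to 41 mm), 13 mm wide, 49 to 55 mm up. 0.12 kg. Origin: centre of its underside, z up.
- grey_coupling: Worn-out, to be left alone: dull grey threaded hose coupling standing upright, round about its z axis: knurled foot collar 40 to 42 mm diameter and 14 mm high, nut 34 mm diameter from 24 to 46 mm height (grip here, from above), barbed spigot 25 mm diameter on top; 60 mm high, about 0.15 kg. Origin: centre of its underside, z up.
- blue_mat: Blue mat, 82 x 82 x 3 mm, the floor of one compartment of the fixed black caddy (2 x 2 compartments, 84 mm square inside, 5 mm walls, tops 17 mm above the mats and 24 mm above the table). Fixed; which compartment has which colour changes. Origin: centre of its underside, 4 mm above the table; z up, x and y along the walls.
- yellow_mat: Yellow mat, 82 x 82 x 3 mm, the floor of one compartment of the fixed black caddy (2 x 2 compartments, 84 mm square inside, 5 mm walls, tops 17 mm above the mats and 24 mm above the table). Fixed; which compartment has which colour changes. Origin: centre of its underside, 4 mm above the table; z up, x and y along the walls.
- red_mat: Red mat, 82 x 82 x 3 mm, the floor of one compartment of the fixed black caddy (2 x 2 compartments, 84 mm square inside, 5 mm walls, tops 17 mm above the mats and 24 mm above the table). Fixed; which compartment has which colour changes. Origin: centre of its underside, 4 mm above the table; z up, x and y along the walls.
- green_mat: Green mat, 82 x 82 x 3 mm, the floor of one compartment of the fixed black caddy (2 x 2 compartments, 84 mm square inside, 5 mm walls, tops 17 mm above the mats and 24 mm above the table). Fixed; which compartment has which colour changes. Origin: centre of its underside, 4 mm above the table; z up, x and y along the walls.
There are look-alikes about, which are no part of the job. There is more than one size of the green_tee; the one meant has the size given above. There is more than one size of the blue_valve; the one meant has the size given above.

How it is judged:
By the outcome, as a careful person would: the job done as asked, in the order asked, and still so for the second after the job is handed in, with the robot touching nothing.
It also fails if it takes over 112 s, if anything falls off the work surface, if the arm or the gripper's body presses on something with over 40 N, if the wrist force passes 120 N, or if a joint passes its speed limit or range.

## Working session

There is one attempt and no reset: what is moved stays moved. The work goes in short steps, Python scripts to look and compute and a shell command to move; the robot and the scene stay as the last step left them, time stands still between calls to the robot, and variables do not carry over. Pictures are saved under pics/ and viewed, at most 14 in all, crops included, and the job is handed in when it is done.

```bash
mkdir -p pics; ls; python3 - <<'E'
from plant import readout,cams
import cv2,numpy as np
o=readout.get_obs();print(o['time_s'],o['ee_pos'],o['ee_rot'],o['width'])
for n in('top','scene'):
    f=cams.grab_frame(n);cv2.imwrite(f'pics/{n}0.png',cv2.resize(f['img'],(800,600),interpolation=cv2.INTER_CUBIC));np.savez(f'{n}0.npz',**f);print(n,f['intrinsics'],f['k1'],f['pose'])
E
```

```text
pics
0.0 [0.25458518 0.57026504 0.23054472] [-6.54650839e-01 -3.07243487e+00  2.37325223e-03] 0.08572530666062844
top [[363.26713035   0.         257.71508969]
 [  0.         363.26713035 192.33150218]
 [  0.           0.           1.        ]] -0.028805715222989667 [[ 0.00391071 -0.98751559  0.15747277  0.32976059]
 [-0.99989234 -0.00163443  0.01458196 -0.01814732]
 [-0.01414253 -0.15751284 -0.98741566  0.94180175]
 [ 0.          0.          0.          1.        ]]
scene [[419.65975393   0.         260.52264635]
 [  0.         419.65975393 195.76947294]
 [  0.           0.           1.        ]] -0.07211763751971045 [[-0.8755405   0.31003182 -0.37055243  0.85392118]
 [ 0.4831298   0.55578216 -0.67652923  0.71030837]
 [-0.00379916 -0.77135366 -0.6363954   0.70942794]
 [ 0.          0.          0.          1.        ]]
```

View pics/top0.png

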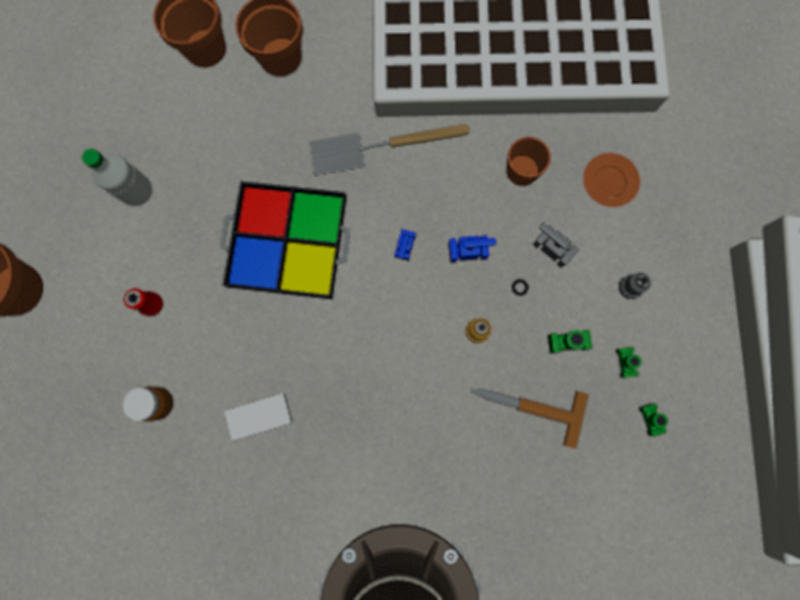

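View pics/scene0.png

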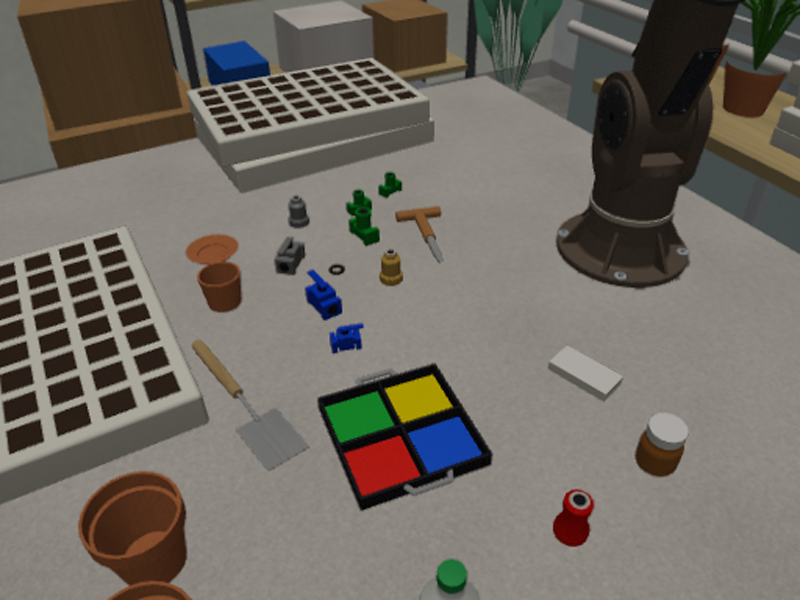

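The top view (800x600 scale) shows these candidates:
- Blue valves at (405,245), small, and (472,247), large.
- Green tees at (571,341), (628,362) and (655,420).
- Brass coupling at (480,330).
- Red nozzle at (140,300), next to the bottle and the jar.
- Caddy mats: red (265,211), green (317,217), blue (256,263), yellow (309,269).
- Greys at (555,245) and (635,285), to be left alone.

Next I'll measure the sizes.

```bash
cat > h.py <<'E'
import numpy as np,cv2
from scipy.spatial.transform import Rotation as R
def ray(f,uv):
    K=np.array(f['intrinsics']);D=np.array([float(f['k1']),0,0,0.])
    p=cv2.undistortPoints(np.array(uv,float).reshape(-1,1,2),K,D)[:,0]
    T=np.array(f['pose']);return T[:3,3],np.c_[p,np.ones(len(p))]@T[:3,:3].T
def onz(f,uv,z):
    c,d=ray(f,uv);return c+d*((z-c[2])/d[:,2])[:,None]
def tri(fs,uvs):
    A=np.zeros((3,3));b=np.zeros(3);L=[]
    for f,u in zip(fs,uvs):
        c,d=ray(f,[u]);d=d[0]/np.linalg.norm(d[0]);P=np.eye(3)-np.outer(d,d);A+=P;b+=P@c;L.append((c,P))
    x=np.linalg.solve(A,b);return x,[np.linalg.norm(P@(x-c)) for c,P in L]
HUE=dict(blue=(110,130,120),green=(45,75,100),brass=(17,28,90),red=(0,5,120),grey=None)
def mask(img,c):
    h=cv2.cvtColor(img,cv2.COLOR_BGR2HSV)
    a,b,s=HUE[c]
    m=cv2.inRange(h,(a,s,25),(b,255,255))
    if c=='red': m|=cv2.inRange(h,(174,s,25),(180,255,255))
    return m
def blobs(img,c,amin=40):
    cs,_=cv2.findContours(mask(img,c),cv2.RETR_EXTERNAL,cv2.CHAIN_APPROX_NONE)
    return [k[:,0,:] for k in cs if cv2.contourArea(k)>=amin]
E
python3 - <<'E'
from h import *
f=dict(np.load('top0.npz'))
for c in('blue','green','brass','red'):
    for k in blobs(f['img'],c):
        ctr=k.mean(0)
        P=onz(f,k,0.007 if cv2.contourArea(k)>600 else .02)[:,:2]*1000
        (x,y),(w,h),a=cv2.minAreaRect(P.astype(np.float32))
        print(c,ctr.round(1),cv2.contourArea(k),'xy',round(x),round(y),'wh',round(w,1),round(h,1),'ang',round(a,1))
img=f['img']
a=cv2.resize(img[135:185,240:325],(800,470),interpolation=cv2.INTER_CUBIC)
def crop(x,y,w,h,W,H):return cv2.resize(img[y:y+h,x:x+w],(W,H),interpolation=cv2.INTER_CUBIC)
M=np.vstack([np.hstack([crop(245,140,40,30,400,300),crop(285,140,40,30,400,300)]),np.hstack([crop(345,205,40,30,400,300),crop(390,215,48,72,200,300),crop(75,178,40,30,200,300)])])
cv2.imwrite('pics/crop0.png',M)
E
```

```text
blue [301.1 157.8] 325.0 xy 567 -119 wh 38.9 76.3 ang 3.3
blue [163.9 167.3] 984.5 xy 545 246 wh 87.3 87.6 ang 83.4
blue [258.9 156. ] 144.0 xy 573 -7 wh 24.5 48.9 ang 74.6
green [418.3 268.3] 186.5 xy 287 -407 wh 48.0 34.5 ang 15.8
green [402.  231.3] 172.0 xy 378 -371 wh 46.3 33.1 ang 8.4
green [364.7 217.9] 264.5 xy 412 -276 wh 32.4 67.0 ang 5.5
green [201.7 138.8] 931.5 xy 624 146 wh 88.0 84.8 ang 83.6
green [ 58.5 100.8] 102.0 xy 729 540 wh 36.2 28.7 ang 48.6
brass [305.7 210.9] 172.5 xy 429 -126 wh 35.8 38.4 ang 0.1
brass [274.5  86.4] 242.0 xy 767 -49 wh 17.5 135.9 ang 10.0
red [ 91.3 192.7] 185.0 xy 475 426 wh 59.8 38.0 ang 67.1
red [168.7 135.3] 909.5 xy 634 236 wh 86.9 85.3 ang 83.5
```

View pics/crop0.png

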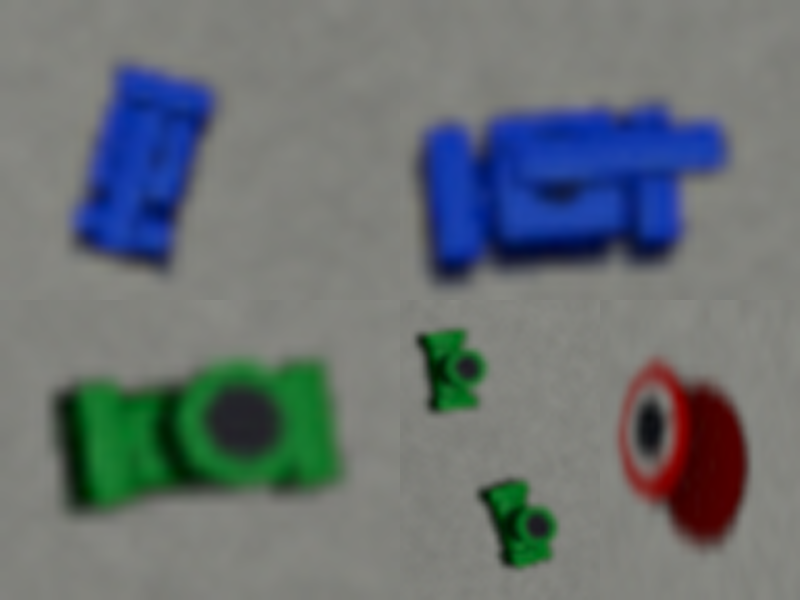

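The crop shows the two blue valves: the left one is about 49 mm long, and the right one (pixel 301,158) is about 64 mm plus the lever overhang. The full-size valve is therefore the right one, with its lever pointing right (-y). Of the green tees, the one at (365,218) is about 64 mm and the other two about 47 mm, so (365,218) is the one meant.

Next I'll locate the tops in two views and plan the first move, to the nozzle.

```bash
cat > plan.py <<'E'
import sys,numpy as np
from plant import readout
from scipy.spatial.transform import Rotation as R
def plan(x,y,z,yaw=None):
    o=readout.get_obs();r=R.from_rotvec(o['ee_rot']);M=r.as_matrix()
    cur=np.degrees(np.arctan2(M[1,1],M[0,1]))
    if yaw is None: yaw=cur
    best=yaw+180*round((cur-yaw)/180)
    yv=np.radians(best);Y=np.array([np.cos(yv),np.sin(yv),0]);Z=np.array([0,0,-1.]);X=np.cross(Y,Z)
    G=R.from_matrix(np.c_[X,Y,Z]);t=(r.inv()*G).as_rotvec()/np.pi;d=M.T@(np.array([x,y,z])-o['ee_pos'])/.2
    print('t',round(o['time_s'],2),'pos',o['ee_pos'].round(4),'yaw',cur.round(1),'F',np.round(o['force'],1),'w',round(o['width'],4),'gf',np.round(o['grip_force'],1))
    print('shift',d.round(3),'turn',t.round(4))
if __name__=='__main__': plan(*map(float,sys.argv[1:]))
E
python3 - <<'E'
from h import *
t=dict(np.load('top0.npz'));s=dict(np.load('scene0.npz'))
for n,a,b,z in(('nozzle',(84.6,190.8),(369.5,320),.064),('tee',(368.6,216.8),(232.8,135.2),.058),('brass',(307.5,209.6),(249.3,161.5),.06)):
    x,e=tri([t,s],[a,b]);print(n,'tri',x.round(4),np.round(e,4),'top@z',onz(t,[a],z)[0].round(4))
c=[onz(t,k,.007)[:,:2].mean(0) for k in[]]
E
python3 plan.py 0.475 0.426 0.15
```

```text
nozzle tri [0.4741 0.425  0.0616] [0.0011 0.0011] top@z [0.4729 0.4246 0.064 ]
tee tri [ 0.4095 -0.2749  0.0553] [0.0019 0.0019] top@z [ 0.4108 -0.2753  0.058 ]
brass tri [ 0.4288 -0.1274  0.0557] [0.0005 0.0005] top@z [ 0.428  -0.1266  0.06  ]
t 0.1 pos [0.2546 0.5703 0.2306] yaw 65.9 F [ 0.4 -0.8  0.3] w 0.0855 gf 0.0
shift [-1.3   -0.209  0.404] turn [-0.0004  0.0001  0.    ]
```

```bash
python3 -m creep '[{"x":-0.9,"y":-0.14,"z":0.3,"az":0.22,"grip":-1},{"x":-0.9,"y":-0.14,"z":0.3,"az":0.22,"grip":-1},{"x":-0.9,"y":-0.14,"z":0.3,"az":0.22,"grip":-1},{"x":-0.9,"y":-0.14,"z":0.3,"az":0.22,"grip":-1},{"x":-0.9,"y":-0.14,"z":0.3,"az":0.22,"grip":-1}]' 40; python3 plan.py 0.474 0.425 0.12 20
```

```text
t 0.1 pos [0.2546 0.5703 0.2306] yaw 65.9 F [ 0.4 -0.8  0.3] w 0.0855 gf 0.0
shift [-1.298 -0.216  0.554] turn [-4.000e-04  2.000e-04  2.552e-01]schema error: expected keys ax, ay, az, x, y, z, grip
```

All seven keys are needed in every row.

```bash
python3 -m creep '[{"ax":0,"ay":0,"az":0.22,"x":-0.9,"y":-0.14,"z":0.3,"grip":-1},{"ax":0,"ay":0,"az":0.22,"x":-0.9,"y":-0.14,"z":0.3,"grip":-1},{"ax":0,"ay":0,"az":0.22,"x":-0.9,"y":-0.14,"z":0.3,"grip":-1},{"ax":0,"ay":0,"az":0.22,"x":-0.9,"y":-0.14,"z":0.3,"grip":-1},{"ax":0,"ay":0,"az":0.22,"x":-0.9,"y":-0.14,"z":0.3,"grip":-1}]' 40; python3 plan.py 0.474 0.425 0.12 20
```

```text
time_s: 0.6
ee_pos: [0.4136, 0.4652, 0.1692]
ee_rot: [1.675, 2.653, -0.006]
force: [-0.1, -0.6, 0.6]
width: 0.0855
grip_force: 0.0
t 0.6 pos [0.4136 0.4652 0.1692] yaw 25.5 F [-0.1 -0.6  0.6] w 0.0855 gf 0.0
shift [-0.31   0.187  0.248] turn [-0.0002  0.0018  0.0303]
```

```bash
python3 -m creep '[{"ax":0,"ay":0,"az":0.03,"x":-0.31,"y":0.187,"z":0.248,"grip":-1},{"ax":0,"ay":0,"az":0.03,"x":-0.31,"y":0.187,"z":0.248,"grip":-1},{"ax":0,"ay":0,"az":0.03,"x":-0.31,"y":0.187,"z":0.248,"grip":-1},{"ax":0,"ay":0,"az":0.03,"x":-0.31,"y":0.187,"z":0.248,"grip":-1}]'; python3 - <<'E'
from plant import cams
import cv2,numpy as np
from h import *
f=cams.grab_frame('wrist');cv2.imwrite('pics/w1.png',f['img']);np.savez('w1.npz',**f)
K=np.array(f['intrinsics']);T=np.linalg.inv(f['pose']);print(K,T)
E
python3 plan.py 0.474 0.425 0.023 20
```

```text
time_s: 1.0
ee_pos: [0.4689, 0.4318, 0.1208]
ee_rot: [-1.783, -2.587, 0.003]
force: [-0.7, 1.1, 0.3]
width: 0.0856
grip_force: 0.0
[[340.01700502   0.         252.01913012]
 [  0.         340.01700502 192.38702963]
 [  0.           0.           1.        ]] [[ 9.34423777e-01  3.56162492e-01 -6.95173005e-04 -5.92285606e-01]
 [ 3.38569168e-01 -8.87656872e-01  3.12147715e-01  2.18754889e-01]
 [ 1.10558233e-01 -2.91913611e-01 -9.50033326e-01  3.49185536e-01]
 [ 0.00000000e+00  0.00000000e+00  0.00000000e+00  1.00000000e+00]]
t 1.05 pos [0.4682 0.4332 0.1215] yaw 21.0 F [0.8 0.2 0.2] w 0.0854 gf 0.0
shift [-0.049  0.013  0.492] turn [-0.0003 -0.0001  0.0053]
```

View pics/w1.png

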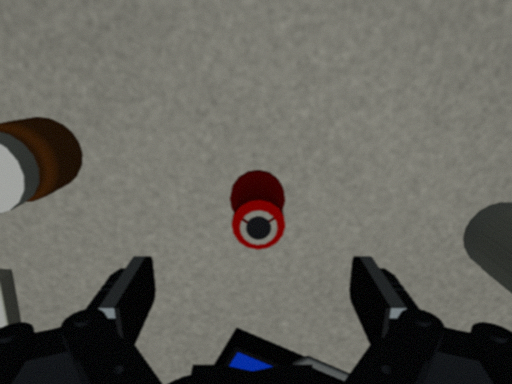

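The wrist view shows the nozzle's top hole at (258,228), between the fingers with nothing near it. I'll check that against the triangulated position.

```bash
python3 - <<'E'
from h import *
f=dict(np.load('w1.npz'))
print(onz(f,[(258.5,227.5)],.064),np.array(f['pose'])[:3,3])
E
python3 -m creep '[{"ax":0,"ay":0,"az":0.005,"x":-0.05,"y":0.01,"z":0.2,"grip":-1},{"ax":0,"ay":0,"az":0.005,"x":-0.05,"y":0.01,"z":0.2,"grip":-1}]';python3 plan.py 0.474 0.425 0.023 20
```

```text
[[0.47619778 0.42534816 0.064     ]] [0.44077676 0.50706121 0.26304232]
time_s: 1.25
ee_pos: [0.4717, 0.4226, 0.0787]
ee_rot: [-1.8, -2.574, 0.009]
force: [-0.5, -0.9, -0.8]
width: 0.0855
grip_force: 0.0
t 1.25 pos [0.4717 0.4226 0.0787] yaw 20.1 F [-0.5 -0.9 -0.8] w 0.0855 gf 0.0
shift [0.008 0.016 0.278] turn [-0.0018  0.0008  0.0004]
```

```bash
python3 -m creep '[{"ax":0,"ay":0,"az":0,"x":0,"y":0.016,"z":0.278,"grip":-1},{"ax":0,"ay":0,"az":0,"x":0,"y":0.016,"z":0.278,"grip":-1},{"ax":0,"ay":0,"az":0,"x":0,"y":0.016,"z":0.278,"grip":1},{"ax":0,"ay":0,"az":0,"x":0,"y":0.016,"z":0.278,"grip":1},{"ax":0,"ay":0,"az":0,"x":0,"y":0.016,"z":0.278,"grip":1}]' 40;python3 -m creep '[{"ax":0,"ay":0,"az":0,"x":0,"y":0,"z":0,"grip":1},{"ax":0,"ay":0,"az":0,"x":0,"y":0,"z":0,"grip":1},{"ax":0,"ay":0,"az":0,"x":0,"y":0,"z":0,"grip":1},{"ax":0,"ay":0,"az":0,"x":0,"y":0,"z":0,"grip":1},{"ax":0,"ay":0,"az":0,"x":0,"y":0,"z":0,"grip":1}]';python3 plan.py 0.474 0.425 0.12 0
```

```text
time_s: 1.75
ee_pos: [0.478, 0.4266, 0.0285]
ee_rot: [1.8, 2.574, 0.005]
force: [0.5, 0.4, 0.0]
width: 0.044
grip_force: 0.0
time_s: 2.25
ee_pos: [0.4779, 0.4263, 0.0282]
ee_rot: [1.801, 2.574, 0.005]
force: [-2.7, -0.9, 7.9]
width: 0.0333
grip_force: 38.9
t 2.25 pos [0.4779 0.4263 0.0282] yaw 20.0 F [-2.7 -0.9  7.9] w 0.0333 gf 38.9
shift [ 0.001 -0.019 -0.459] turn [ 0.0007 -0.0007  0.1114]
```

```bash
python3 -m creep '[{"ax":0,"ay":0,"az":0,"x":0,"y":0,"z":-0.5,"grip":1},{"ax":0,"ay":0,"az":0,"x":0,"y":0,"z":-0.5,"grip":1},{"ax":0,"ay":0,"az":0,"x":0,"y":0,"z":-0.5,"grip":1}]';python3 plan.py 0.634 0.236 0.13 -6.5
```

```text
time_s: 2.55
ee_pos: [0.4808, 0.4281, 0.1342]
ee_rot: [1.8, 2.572, 0.019]
force: [0.4, 0.2, -1.2]
width: 0.0335
grip_force: 40.2
t 2.55 pos [0.4808 0.4281 0.1342] yaw 20.0 F [ 0.4  0.2 -1.2] w 0.0335 gf 40.2
shift [-1.165  0.391  0.019] turn [ 0.0031 -0.0025  0.1473]
```

```bash
python3 -m creep '[{"ax":0,"ay":0,"az":0.13,"x":-0.9,"y":0.3,"z":0,"grip":1},{"ax":0,"ay":0,"az":0.13,"x":-0.9,"y":0.3,"z":0,"grip":1},{"ax":0,"ay":0,"az":0.13,"x":-0.9,"y":0.3,"z":0,"grip":1},{"ax":0,"ay":0,"az":0.13,"x":-0.9,"y":0.3,"z":0,"grip":1},{"ax":0,"ay":0,"az":0.13,"x":-0.9,"y":0.3,"z":0,"grip":1}]';python3 plan.py 0.634 0.236 0.09 -6.5
```

```text
time_s: 3.05
ee_pos: [0.5998, 0.2687, 0.1271]
ee_rot: [2.292, 2.141, 0.001]
force: [0.1, -0.8, -0.9]
width: 0.0333
grip_force: 40.2
t 3.05 pos [0.5998 0.2687 0.1271] yaw -3.9 F [ 0.1 -0.8 -0.9] w 0.0333 gf 40.2
shift [-0.151  0.181  0.187] turn [0.0014 0.001  0.0144]
```

```bash
python3 -m creep '[{"ax":0,"ay":0,"az":0.014,"x":-0.15,"y":0.18,"z":0.15,"grip":1},{"ax":0,"ay":0,"az":0.014,"x":-0.15,"y":0.18,"z":0.15,"grip":1},{"ax":0,"ay":0,"az":0.014,"x":-0.15,"y":0.18,"z":0.15,"grip":1},{"ax":0,"ay":0,"az":0.014,"x":-0.15,"y":0.18,"z":0.15,"grip":1}]';python3 plan.py 0.634 0.236 0.036 -6.5
```

```text
time_s: 3.45
ee_pos: [0.629, 0.2459, 0.0966]
ee_rot: [-2.331, -2.105, -0.001]
force: [0.2, 1.4, -0.9]
width: 0.0335
grip_force: 40.3
t 3.45 pos [0.629  0.2459 0.0966] yaw -5.8 F [ 0.2  1.4 -0.9] w 0.0335 gf 40.3
shift [-0.047  0.03   0.303] turn [-0.0001 -0.0004  0.0038]
```

```bash
python3 -m creep '[{"ax":0,"ay":0,"az":0,"x":0,"y":0,"z":0.1,"grip":1},{"ax":0,"ay":0,"az":0,"x":0,"y":0,"z":0.1,"grip":1},{"ax":0,"ay":0,"az":0,"x":0,"y":0,"z":0.1,"grip":1}]';python3 plan.py 0.634 0.236 0.036 -6.5
```

```text
time_s: 3.75
ee_pos: [0.6287, 0.246, 0.0767]
ee_rot: [-2.33, -2.106, -0.0]
force: [0.4, 0.2, -1.4]
width: 0.0331
grip_force: 40.3
t 3.75 pos [0.6287 0.246  0.0767] yaw -5.8 F [ 0.4  0.2 -1.4] w 0.0331 gf 40.3
shift [-0.047  0.031  0.203] turn [-0.0002 -0.0002  0.004 ]
```

```bash
python3 -m creep '[{"ax":0,"ay":0,"az":0,"x":-0.047,"y":0.03,"z":0,"grip":1},{"ax":0,"ay":0,"az":0,"x":-0.047,"y":0.03,"z":0.1,"grip":1},{"ax":0,"ay":0,"az":0,"x":-0.047,"y":0.03,"z":0.195,"grip":1},{"ax":0,"ay":0,"az":0,"x":-0.047,"y":0.03,"z":0.195,"grip":1},{"ax":0,"ay":0,"az":0,"x":-0.047,"y":0.03,"z":0.195,"grip":1}]';python3 plan.py 0.634 0.236 0.036 -6.5
```

```text
time_s: 4.25
ee_pos: [0.635, 0.2343, 0.038]
ee_rot: [2.333, 2.104, 0.001]
force: [-0.1, 0.0, -0.9]
width: 0.0332
grip_force: 40.5
t 4.25 pos [0.635  0.2343 0.038 ] yaw -5.9 F [-0.1  0.  -0.9] w 0.0332 gf 40.5
shift [ 0.008 -0.006  0.01 ] turn [0.0002 0.     0.0033]
```

Next I'll touch it down, checking the force, and release.

```bash
python3 -m creep '[{"ax":0,"ay":0,"az":0,"x":0,"y":0,"z":0.015,"grip":1},{"ax":0,"ay":0,"az":0,"x":0,"y":0,"z":0.015,"grip":1}]';python3 -m creep '[{"ax":0,"ay":0,"az":0,"x":0,"y":0,"z":0,"grip":-0.3},{"ax":0,"ay":0,"az":0,"x":0,"y":0,"z":0,"grip":-0.5},{"ax":0,"ay":0,"az":0,"x":0,"y":0,"z":0,"grip":-0.5},{"ax":0,"ay":0,"az":0,"x":0,"y":0,"z":0,"grip":-0.5}]'
```

```text
time_s: 4.45
ee_pos: [0.6353, 0.2348, 0.0352]
ee_rot: [2.332, 2.104, 0.003]
force: [0.8, -0.1, -1.2]
width: 0.0336
grip_force: 40.5
time_s: 4.85
ee_pos: [0.6344, 0.2348, 0.0342]
ee_rot: [-2.332, -2.105, -0.0]
force: [0.0, 0.4, 0.5]
width: 0.0637
grip_force: 0.0
```

Released. Next I'll lift and go toward the brass coupling.

```bash
python3 -m creep '[{"ax":0,"ay":0,"az":0,"x":0,"y":0,"z":-0.25,"grip":-0.5},{"ax":0,"ay":0,"az":0,"x":0,"y":0,"z":-0.5,"grip":-0.6},{"ax":0,"ay":0,"az":0,"x":0,"y":0,"z":-0.6,"grip":-1},{"ax":0,"ay":0,"az":0,"x":0,"y":0,"z":-0.6,"grip":-1}]';python3 plan.py 0.428 -0.127 0.15 0; python3 - <<'E'
from plant import cams
import cv2
f=cams.grab_frame('wrist');cv2.imwrite('pics/w2.png',f['img'])
E
```

```text
time_s: 5.25
ee_pos: [0.6367, 0.2353, 0.1584]
ee_rot: [2.331, 2.103, 0.01]
force: [-0.8, -0.9, 0.6]
width: 0.0854
grip_force: 0.0
t 5.25 pos [0.6367 0.2353 0.1584] yaw -5.9 F [-0.8 -0.9  0.6] w 0.0854 gf 0.0
shift [-1.909 -0.853  0.03 ] turn [ 0.002  -0.001  -0.0327]
```

View pics/w2.png

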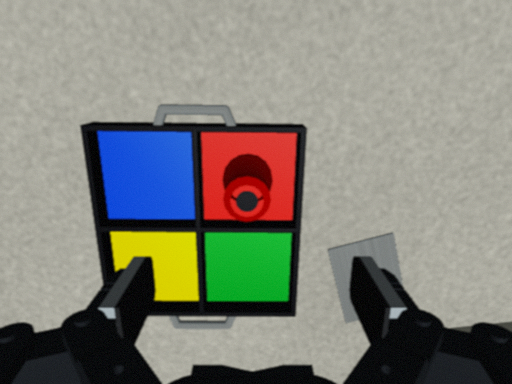

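The nozzle stands upright and centred on the red mat (hole at 247,200). Brass coupling next.

```bash
python3 -m creep '[{"ax":0,"ay":0,"az":0,"x":-0.95,"y":-0.43,"z":0,"grip":-1},{"ax":0,"ay":0,"az":0,"x":-0.95,"y":-0.43,"z":0,"grip":-1},{"ax":0,"ay":0,"az":0,"x":-0.95,"y":-0.43,"z":0,"grip":-1},{"ax":0,"ay":0,"az":0,"x":-0.95,"y":-0.43,"z":0,"grip":-1},{"ax":0,"ay":0,"az":0,"x":-0.95,"y":-0.43,"z":0,"grip":-1}]'; python3 -m creep '[{"ax":0,"ay":0,"az":-0.03,"x":-0.95,"y":-0.43,"z":0.05,"grip":-1},{"ax":0,"ay":0,"az":-0.03,"x":-0.95,"y":-0.43,"z":0.05,"grip":-1},{"ax":0,"ay":0,"az":-0.03,"x":-0.95,"y":-0.43,"z":0.05,"grip":-1},{"ax":0,"ay":0,"az":-0.03,"x":-0.95,"y":-0.43,"z":0.05,"grip":-1},{"ax":0,"ay":0,"az":-0.03,"x":-0.95,"y":-0.43,"z":0.05,"grip":-1}]';python3 plan.py 0.428 -0.127 0.085 0; 
```

```text
time_s: 5.8
ee_pos: [0.5253, 0.0484, 0.1529]
ee_rot: [-2.339, -2.096, 0.008]
force: [0.3, 0.8, 0.9]
width: 0.085
grip_force: 0.0
time_s: 6.3
ee_pos: [0.4202, -0.1298, 0.1431]
ee_rot: [-2.237, -2.203, 0.005]
force: [-0.2, 1.1, -0.0]
width: 0.0853
grip_force: 0.0
t 6.3 pos [ 0.4202 -0.1298  0.1431] yaw -0.9 F [-0.2  1.1 -0. ] w 0.0853 gf 0.0
shift [0.015 0.04  0.29 ] turn [-0.0011  0.0002 -0.0048]
```

Next I'll go down to about 0.023 in two steps.

```bash
python3 -m creep '[{"ax":0,"ay":0,"az":0,"x":0.015,"y":0.04,"z":0.1,"grip":-1},{"ax":0,"ay":0,"az":0,"x":0.015,"y":0.04,"z":0.29,"grip":-1},{"ax":0,"ay":0,"az":0,"x":0.015,"y":0.04,"z":0.29,"grip":-1},{"ax":0,"ay":0,"az":0,"x":0.015,"y":0.04,"z":0.29,"grip":-1}]'; python3 plan.py 0.428 -0.127 0.026 0; python3 - <<'E'
from plant import cams
from h import *
f=cams.grab_frame('wrist');cv2.imwrite('pics/w3.png',f['img'])
for k in blobs(f['img'],'brass',200):
    print(k.mean(0),cv2.contourArea(k),cv2.boundingRect(k))
T=np.linalg.inv(f['pose'])
p=T[:3,:3]@np.array([.428,-.127,.06])+T[:3,3];K=np.array(f['intrinsics']);print((K@(p/p[2]))[:2])
E
```

```text
time_s: 6.7
ee_pos: [0.4316, -0.1223, 0.0856]
ee_rot: [-2.229, -2.21, 0.004]
force: [-0.4, -1.0, 0.1]
width: 0.0856
grip_force: 0.0
t 6.7 pos [ 0.4316 -0.1223  0.0856] yaw -0.5 F [-0.4 -1.   0.1] w 0.0856 gf 0.0
shift [-0.023 -0.017  0.298] turn [-0.0011 -0.     -0.0026]
[251.13397129 219.0861244 ] 3751.5 (222, 180, 60, 80)
[245.2302401  244.57403571]
```

View pics/w3.png

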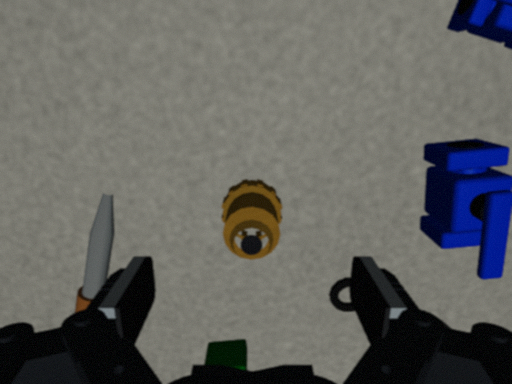

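The coupling's top is at (251,244), centred between the fingers and matching the prediction; the right finger comes down near the loose o-ring but stays off the table.

```bash
python3 -m creep '[{"ax":0,"ay":0,"az":0,"x":-0.01,"y":-0.01,"z":0.3,"grip":-1},{"ax":0,"ay":0,"az":0,"x":-0.01,"y":-0.01,"z":0.3,"grip":-1},{"ax":0,"ay":0,"az":0,"x":-0.01,"y":-0.01,"z":0.3,"grip":-1},{"ax":0,"ay":0,"az":0,"x":-0.01,"y":-0.01,"z":0.3,"grip":1},{"ax":0,"ay":0,"az":0,"x":-0.01,"y":-0.01,"z":0.3,"grip":1}]';python3 -m creep '[{"ax":0,"ay":0,"az":0,"x":0,"y":0,"z":0,"grip":1},{"ax":0,"ay":0,"az":0,"x":0,"y":0,"z":0,"grip":1},{"ax":0,"ay":0,"az":0,"x":0,"y":0,"z":0,"grip":1},{"ax":0,"ay":0,"az":0,"x":0,"y":0,"z":0,"grip":1},{"ax":0,"ay":0,"az":0,"x":0,"y":0,"z":0,"grip":1}]';python3 -m creep '[{"ax":0,"ay":0,"az":0,"x":0,"y":0,"z":-0.2,"grip":1},{"ax":0,"ay":0,"az":0,"x":0,"y":0,"z":-0.5,"grip":1},{"ax":0,"ay":0,"az":0,"x":0,"y":0,"z":-0.5,"grip":1},{"ax":0,"ay":0,"az":0,"x":0,"y":0,"z":-0.5,"grip":1}]'; python3 plan.py 0.535 0.156 0.13 -6.5
```

```text
time_s: 7.25
ee_pos: [0.4316, -0.1248, 0.0277]
ee_rot: [2.229, 2.211, 0.003]
force: [-0.5, -0.2, -0.0]
width: 0.059
grip_force: 0.0
time_s: 7.75
ee_pos: [0.4311, -0.1247, 0.0272]
ee_rot: [2.23, 2.211, 0.002]
force: [-1.8, 0.9, 14.2]
width: 0.0322
grip_force: 38.4
time_s: 8.15
ee_pos: [0.4317, -0.1246, 0.1279]
ee_rot: [2.228, 2.211, 0.005]
force: [-0.1, -0.1, -2.3]
width: 0.0321
grip_force: 41.2
t 8.15 pos [ 0.4317 -0.1246  0.1279] yaw -0.5 F [-0.1 -0.1 -2.3] w 0.0321 gf 41.2
shift [ 1.407  0.505 -0.008] turn [ 0.0014 -0.0001  0.0336]
```

The opening reads slightly under the nut diameter, so I'll check how the part hangs.

```bash
python3 - <<'E'
from plant import cams
from h import *
f=cams.grab_frame('scene');k=max(blobs(f['img'],'brass',20),key=lambda k:k[:,1].max() if 150<k[:,0].mean()<330 else 0)
x,y=k.mean(0).astype(int);print(x,y)
c=lambda g,x,y:cv2.resize(g[max(0,y-37):y+38,max(0,x-50):x+50],(400,300),interpolation=cv2.INTER_CUBIC)
w=cams.grab_frame('wrist')['img']
cv2.imwrite('pics/s4.png',np.hstack([c(f['img'],245,140),cv2.resize(w,(400,300))]))
E
```

```text
267 255
```

View pics/s4.png

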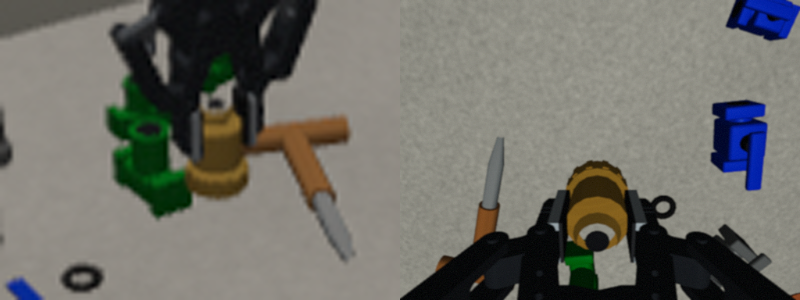

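The coupling hangs upright with its nut between the pads (crop (215,145)). On to yellow.

```bash
python3 -m creep '[{"ax":0,"ay":0,"az":0,"x":0.8,"y":0.29,"z":0,"grip":1},{"ax":0,"ay":0,"az":0,"x":0.8,"y":0.29,"z":0,"grip":1},{"ax":0,"ay":0,"az":0,"x":0.8,"y":0.29,"z":0,"grip":1},{"ax":0,"ay":0,"az":0,"x":0.8,"y":0.29,"z":0,"grip":1}]';python3 -m creep '[{"ax":0,"ay":0,"az":0.034,"x":0.6,"y":0.215,"z":0,"grip":1},{"ax":0,"ay":0,"az":0.034,"x":0.6,"y":0.215,"z":0,"grip":1},{"ax":0,"ay":0,"az":0.034,"x":0.6,"y":0.215,"z":0,"grip":1},{"ax":0,"ay":0,"az":0.034,"x":0.6,"y":0.215,"z":0.1,"grip":1},{"ax":0,"ay":0,"az":0.034,"x":0.6,"y":0.215,"z":0.1,"grip":1}]'; python3 plan.py 0.535 0.156 0.035 -6.5
```

```text
time_s: 8.65
ee_pos: [0.4899, 0.04, 0.1241]
ee_rot: [-2.223, -2.216, 0.002]
force: [1.2, 0.7, -2.4]
width: 0.0321
grip_force: 41.1
time_s: 9.15
ee_pos: [0.531, 0.1546, 0.1021]
ee_rot: [-2.342, -2.091, 0.011]
force: [-0.6, -0.7, -2.1]
width: 0.0321
grip_force: 41.1
t 9.15 pos [0.531  0.1546 0.1021] yaw -6.5 F [-0.6 -0.7 -2.1] w 0.0321 gf 41.1
shift [0.01  0.021 0.335] turn [-0.002   0.0012  0.0001]
```

```bash
python3 -m creep '[{"ax":0,"ay":0,"az":0,"x":0.01,"y":0.02,"z":0.1,"grip":1},{"ax":0,"ay":0,"az":0,"x":0.01,"y":0.02,"z":0.2,"grip":1},{"ax":0,"ay":0,"az":0,"x":0.01,"y":0.02,"z":0.32,"grip":1},{"ax":0,"ay":0,"az":0,"x":0.01,"y":0.02,"z":0.32,"grip":1},{"ax":0,"ay":0,"az":0,"x":0.01,"y":0.02,"z":0.32,"grip":1}]'; python3 plan.py 0.535 0.156 0.035 -6.5
```

```text
time_s: 9.65
ee_pos: [0.5373, 0.1547, 0.0419]
ee_rot: [-2.347, -2.088, 0.004]
force: [-0.6, -0.5, -1.7]
width: 0.0322
grip_force: 41.1
t 9.65 pos [0.5373 0.1547 0.0419] yaw -6.7 F [-0.6 -0.5 -1.7] w 0.0322 gf 41.1
shift [ 0.005 -0.012  0.034] turn [-0.0006  0.0004 -0.001 ]
```

```bash
python3 -m creep '[{"ax":0,"ay":0,"az":0,"x":0,"y":0,"z":0.02,"grip":1},{"ax":0,"ay":0,"az":0,"x":0,"y":0,"z":0.035,"grip":1},{"ax":0,"ay":0,"az":0,"x":0,"y":0,"z":0.035,"grip":1}]'; python3 plan.py 0.535 0.156 0.035 -6.5
```

```text
time_s: 9.95
ee_pos: [0.5381, 0.156, 0.0354]
ee_rot: [2.346, 2.09, 0.001]
force: [0.4, -1.0, -1.1]
width: 0.032
grip_force: 41.1
t 9.95 pos [0.5381 0.156  0.0354] yaw -6.6 F [ 0.4 -1.  -1.1] w 0.032 gf 41.1
shift [-0.002 -0.015  0.002] turn [ 0.0001 -0.0001 -0.0005]
```

```bash
python3 -m creep '[{"ax":0,"ay":0,"az":0,"x":0,"y":0,"z":0.006,"grip":1},{"ax":0,"ay":0,"az":0,"x":0,"y":0,"z":0.006,"grip":-0.3},{"ax":0,"ay":0,"az":0,"x":0,"y":0,"z":0.006,"grip":-0.5},{"ax":0,"ay":0,"az":0,"x":0,"y":0,"z":0.006,"grip":-0.5}]'; python3 -m creep '[{"ax":0,"ay":0,"az":0,"x":0,"y":0,"z":0,"grip":-0.5},{"ax":0,"ay":0,"az":0,"x":0,"y":0,"z":-0.25,"grip":-0.5},{"ax":0,"ay":0,"az":0,"x":0,"y":0,"z":-0.5,"grip":-0.6},{"ax":0,"ay":0,"az":0,"x":0,"y":0,"z":-0.6,"grip":-1},{"ax":0,"ay":0,"az":0,"x":0,"y":0,"z":-0.6,"grip":-1}]'; python3 plan.py 0.411 -0.275 0.15 5.5
```

```text
time_s: 10.35
ee_pos: [0.5382, 0.156, 0.0341]
ee_rot: [2.345, 2.09, 0.001]
force: [0.5, 0.3, -0.9]
width: 0.0641
grip_force: 0.0
time_s: 10.85
ee_pos: [0.5401, 0.1565, 0.1574]
ee_rot: [2.344, 2.089, 0.01]
force: [0.0, 0.5, 0.3]
width: 0.0857
grip_force: 0.0
t 10.85 pos [0.5401 0.1565 0.1574] yaw -6.6 F [0.  0.5 0.3] w 0.0857 gf 0.0
shift [-2.218 -0.393  0.028] turn [ 0.0018 -0.0009 -0.0672]
```

```bash
python3 -m creep '[{"ax":0,"ay":0,"az":0,"x":-0.98,"y":-0.17,"z":0,"grip":-1},{"ax":0,"ay":0,"az":0,"x":-0.98,"y":-0.17,"z":0,"grip":-1},{"ax":0,"ay":0,"az":0,"x":-0.98,"y":-0.17,"z":0,"grip":-1},{"ax":0,"ay":0,"az":0,"x":-0.98,"y":-0.17,"z":0,"grip":-1},{"ax":0,"ay":0,"az":0,"x":-0.98,"y":-0.17,"z":0,"grip":-1}]';python3 -m creep '[{"ax":0,"ay":0,"az":-0.067,"x":-0.98,"y":-0.17,"z":0,"grip":-1},{"ax":0,"ay":0,"az":-0.067,"x":-0.98,"y":-0.17,"z":0,"grip":-1},{"ax":0,"ay":0,"az":-0.067,"x":-0.98,"y":-0.17,"z":0,"grip":-1},{"ax":0,"ay":0,"az":-0.067,"x":-0.98,"y":-0.17,"z":0,"grip":-1},{"ax":0,"ay":0,"az":-0.067,"x":-0.98,"y":-0.17,"z":0,"grip":-1}]'; python3 plan.py 0.411 -0.275 0.12 5.5
```

```text
time_s: 11.35
ee_pos: [0.4787, -0.0417, 0.1534]
ee_rot: [2.355, 2.079, -0.004]
force: [0.6, 0.6, -0.1]
width: 0.0856
grip_force: 0.0
time_s: 11.85
ee_pos: [0.4225, -0.2319, 0.1537]
ee_rot: [2.123, 2.314, -0.004]
force: [-0.6, 0.9, 0.0]
width: 0.0851
grip_force: 0.0
t 11.85 pos [ 0.4225 -0.2319  0.1537] yaw 4.9 F [-0.6  0.9  0. ] w 0.0851 gf 0.0
shift [-0.209 -0.076  0.169] turn [-0.0003  0.0008 -0.0032]
```

```bash
python3 -m creep '[{"ax":0,"ay":0,"az":0,"x":-0.21,"y":-0.07,"z":0.17,"grip":-1},{"ax":0,"ay":0,"az":0,"x":-0.21,"y":-0.07,"z":0.17,"grip":-1},{"ax":0,"ay":0,"az":0,"x":-0.21,"y":-0.07,"z":0.17,"grip":-1},{"ax":0,"ay":0,"az":0,"x":-0.21,"y":-0.07,"z":0.17,"grip":-1}]'; python3 plan.py 0.411 -0.275 0.023 5.5; python3 - <<'E'
from plant import cams
from h import *
f=cams.grab_frame('wrist');cv2.imwrite('pics/w5.png',f['img']);np.savez('w5.npz',**f)
for k in blobs(f['img'],'green',300):
    print(k.mean(0),cv2.contourArea(k),cv2.boundingRect(k))
E
```

```text
time_s: 12.25
ee_pos: [0.4158, -0.2675, 0.1197]
ee_rot: [-2.111, -2.325, -0.0]
force: [-0.1, 0.3, -0.1]
width: 0.0854
grip_force: 0.0
t 12.25 pos [ 0.4158 -0.2675  0.1197] yaw 5.5 F [-0.1  0.3 -0.1] w 0.0854 gf 0.0
shift [-0.035 -0.027  0.483] turn [-0.0002 -0.0003  0.0001]
[197.93442623 297.56065574] 2098.5 (167, 279, 60, 56)
[245.3006135  198.16257669] 3228.0 (223, 158, 46, 88)
```

View pics/w5.png

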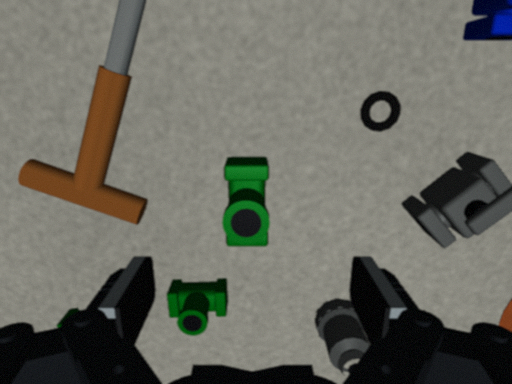

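```bash
python3 - <<'E'
from h import *
f=dict(np.load('w5.npz'))
print(onz(f,[(246,222)],.058).round(4)); print(onz(f,[(145,210),(225,285),(180,282),(320,310),(167,290)],.015).round(3)); print(onz(f,[(246,160),(246,245)],.025).round(3))
E
```

```text
[[ 0.4129 -0.2745  0.058 ]]
[[ 0.335 -0.29   0.015]
 [ 0.402 -0.351  0.015]
 [ 0.364 -0.352  0.015]
 [ 0.485 -0.368  0.015]
 [ 0.353 -0.361  0.015]]
[[ 0.409 -0.241  0.025]
 [ 0.415 -0.308  0.025]]
```

The full-size tee sits at (246,222), aligned with the grip axis. The hammer is about 20 mm outside the left finger and the small tee and grey coupling lie over 70 mm beyond, so I can go down.

```bash
python3 -m creep '[{"ax":0,"ay":0,"az":0,"x":-0.035,"y":-0.018,"z":0.2,"grip":-0.8},{"ax":0,"ay":0,"az":0,"x":-0.035,"y":-0.018,"z":0.4,"grip":-0.8},{"ax":0,"ay":0,"az":0,"x":-0.035,"y":-0.018,"z":0.48,"grip":-0.8},{"ax":0,"ay":0,"az":0,"x":-0.035,"y":-0.018,"z":0.48,"grip":-0.8},{"ax":0,"ay":0,"az":0,"x":-0.035,"y":-0.018,"z":0.48,"grip":-0.8}]'; python3 plan.py 0.413 -0.275 0.023 5.5
```

```text
time_s: 12.8
ee_pos: [0.4134, -0.2755, 0.0246]
ee_rot: [2.111, 2.326, 0.001]
force: [0.2, -0.8, 0.8]
width: 0.0768
grip_force: 0.0
t 12.8 pos [ 0.4134 -0.2755  0.0246] yaw 5.5 F [ 0.2 -0.8  0.8] w 0.0768 gf 0.0
shift [ 0.003 -0.002  0.008] turn [ 0.0002 -0.      0.0002]
```

```bash
python3 -m creep '[{"ax":0,"ay":0,"az":0,"x":0,"y":0,"z":0.005,"grip":1},{"ax":0,"ay":0,"az":0,"x":0,"y":0,"z":0.005,"grip":1},{"ax":0,"ay":0,"az":0,"x":0,"y":0,"z":0.005,"grip":1},{"ax":0,"ay":0,"az":0,"x":0,"y":0,"z":0.005,"grip":1},{"ax":0,"ay":0,"az":0,"x":0,"y":0,"z":0.005,"grip":1}]';python3 -m creep '[{"ax":0,"ay":0,"az":0,"x":0,"y":0,"z":0,"grip":1},{"ax":0,"ay":0,"az":0,"x":0,"y":0,"z":0,"grip":1},{"ax":0,"ay":0,"az":0,"x":0,"y":0,"z":0,"grip":1}]';python3 -m creep '[{"ax":0,"ay":0,"az":0,"x":0,"y":0,"z":-0.2,"grip":1},{"ax":0,"ay":0,"az":0,"x":0,"y":0,"z":-0.5,"grip":1},{"ax":0,"ay":0,"az":0,"x":0,"y":0,"z":-0.58,"grip":1},{"ax":0,"ay":0,"az":0,"x":0,"y":0,"z":-0.58,"grip":1}]'; python3 plan.py 0.624 0.146 0.14 -6.5
```

```text
time_s: 13.3
ee_pos: [0.413, -0.2762, 0.0237]
ee_rot: [2.112, 2.324, 0.001]
force: [-1.1, 2.2, 8.1]
width: 0.0291
grip_force: 38.7
time_s: 13.6
ee_pos: [0.4131, -0.2762, 0.0237]
ee_rot: [2.112, 2.324, 0.001]
force: [-1.1, 1.7, 8.4]
width: 0.0293
grip_force: 38.7
time_s: 14.0
ee_pos: [0.4145, -0.2774, 0.1426]
ee_rot: [2.109, 2.32, 0.004]
force: [-0.1, -0.5, -1.4]
width: 0.0295
grip_force: 39.7
t 14.0 pos [ 0.4145 -0.2774  0.1426] yaw 5.5 F [-0.1 -0.5 -1.4] w 0.0295 gf 39.7
shift [2.008 1.244 0.014] turn [0.0021 0.0008 0.0664]
```

```bash
python3 -m creep '[{"ax":0,"ay":0,"az":0,"x":0.98,"y":0.6,"z":0,"grip":1},{"ax":0,"ay":0,"az":0,"x":0.98,"y":0.6,"z":0,"grip":1},{"ax":0,"ay":0,"az":0,"x":0.98,"y":0.6,"z":0,"grip":1},{"ax":0,"ay":0,"az":0,"x":0.98,"y":0.6,"z":0,"grip":1},{"ax":0,"ay":0,"az":0,"x":0.98,"y":0.6,"z":0,"grip":1}]';python3 -m creep '[{"ax":0,"ay":0,"az":0.066,"x":0.98,"y":0.6,"z":0,"grip":1},{"ax":0,"ay":0,"az":0.066,"x":0.98,"y":0.6,"z":0,"grip":1},{"ax":0,"ay":0,"az":0.066,"x":0.98,"y":0.6,"z":0,"grip":1},{"ax":0,"ay":0,"az":0.066,"x":0.98,"y":0.6,"z":0,"grip":1},{"ax":0,"ay":0,"az":0.066,"x":0.98,"y":0.6,"z":0,"grip":1}]'; python3 plan.py 0.624 0.146 0.1 -6.5
```

```text
time_s: 14.5
ee_pos: [0.5141, -0.065, 0.1379]
ee_rot: [-2.107, -2.328, -0.001]
force: [0.4, -0.3, -1.0]
width: 0.0295
grip_force: 39.7
time_s: 15.0
ee_pos: [0.6144, 0.1422, 0.1374]
ee_rot: [-2.336, -2.097, -0.0]
force: [-0.5, 1.6, -1.8]
width: 0.0292
grip_force: 39.7
t 15.0 pos [0.6144 0.1422 0.1374] yaw -6.2 F [-0.5  1.6 -1.8] w 0.0292 gf 39.7
shift [0.024 0.046 0.187] turn [-0.0004 -0.0004  0.0018]
```

```bash
python3 -m creep '[{"ax":0,"ay":0,"az":0,"x":0.015,"y":0.04,"z":0.1,"grip":1},{"ax":0,"ay":0,"az":0,"x":0.015,"y":0.04,"z":0.28,"grip":1},{"ax":0,"ay":0,"az":0,"x":0.015,"y":0.04,"z":0.28,"grip":1},{"ax":0,"ay":0,"az":0,"x":0.015,"y":0.04,"z":0.28,"grip":1}]'; python3 plan.py 0.624 0.146 0.032 -6.5; python3 - <<'E'
from plant import cams
from h import *
f=cams.grab_frame('wrist');cv2.imwrite('pics/w6.png',f['img'])
E
```

```text
time_s: 15.4
ee_pos: [0.6214, 0.1385, 0.0822]
ee_rot: [-2.342, -2.092, 0.004]
force: [0.0, 0.3, -0.2]
width: 0.0292
grip_force: 39.8
t 15.4 pos [0.6214 0.1385 0.0822] yaw -6.5 F [ 0.   0.3 -0.2] w 0.0292 gf 39.8
shift [0.039 0.009 0.251] turn [-0.0008  0.0004  0.0003]
```

View pics/w6.png

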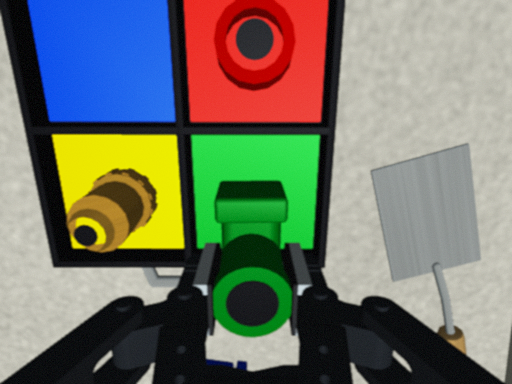

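The coupling stands on yellow (foot about (130,200)) and the nozzle on red (254,40). The held tee is over green (252,295) and needs a few mm of +x shift.

```bash
python3 -m creep '[{"ax":0,"ay":0,"az":0,"x":0.035,"y":0.01,"z":0,"grip":1},{"ax":0,"ay":0,"az":0,"x":0.035,"y":0.01,"z":0.12,"grip":1},{"ax":0,"ay":0,"az":0,"x":0.035,"y":0.01,"z":0.235,"grip":1},{"ax":0,"ay":0,"az":0,"x":0.035,"y":0.01,"z":0.235,"grip":1},{"ax":0,"ay":0,"az":0,"x":0.035,"y":0.01,"z":0.235,"grip":1}]'; python3 plan.py 0.624 0.146 0.031 -6.5
```

```text
time_s: 15.95
ee_pos: [0.6258, 0.1461, 0.0371]
ee_rot: [2.342, 2.093, 0.002]
force: [0.6, 0.1, -0.7]
width: 0.0294
grip_force: 39.8
t 15.95 pos [0.6258 0.1461 0.0371] yaw -6.4 F [ 0.6  0.1 -0.7] w 0.0294 gf 39.8
shift [-0.002 -0.009  0.03 ] turn [ 0.0003 -0.0002  0.0005]
```

```bash
python3 -m creep '[{"ax":0,"ay":0,"az":0,"x":0,"y":0,"z":0.02,"grip":1},{"ax":0,"ay":0,"az":0,"x":0,"y":0,"z":0.034,"grip":1},{"ax":0,"ay":0,"az":0,"x":0,"y":0,"z":0.034,"grip":1},{"ax":0,"ay":0,"az":0,"x":0,"y":0,"z":0.034,"grip":1}]'; python3 plan.py 0.624 0.146 0.031 -6.5
```

```text
time_s: 16.35
ee_pos: [0.6262, 0.1462, 0.0308]
ee_rot: [2.342, 2.093, 0.004]
force: [-2.7, 0.7, 7.6]
width: 0.0297
grip_force: 40.2
t 16.35 pos [0.6262 0.1462 0.0308] yaw -6.4 F [-2.7  0.7  7.6] w 0.0297 gf 40.2
shift [-0.002 -0.011 -0.001] turn [ 0.0007 -0.0005  0.0004]
```

Contact felt (7.6 N). I'll release it, lift, and go to the valve.

```bash
python3 -m creep '[{"ax":0,"ay":0,"az":0,"x":0,"y":0,"z":0,"grip":-0.3},{"ax":0,"ay":0,"az":0,"x":0,"y":0,"z":0,"grip":-0.5},{"ax":0,"ay":0,"az":0,"x":0,"y":0,"z":0,"grip":-0.5},{"ax":0,"ay":0,"az":0,"x":0,"y":0,"z":0,"grip":-0.5}]'; python3 -m creep '[{"ax":0,"ay":0,"az":0,"x":0,"y":0,"z":-0.05,"grip":-0.5},{"ax":0,"ay":0,"az":0,"x":0,"y":0,"z":-0.25,"grip":-0.5},{"ax":0,"ay":0,"az":0,"x":0,"y":0,"z":-0.5,"grip":-0.6},{"ax":0,"ay":0,"az":0,"x":0,"y":0,"z":-0.6,"grip":-1},{"ax":0,"ay":0,"az":0,"x":0,"y":0,"z":-0.6,"grip":-1}]'; python3 plan.py 0.567 -0.115 0.13 3.3
```

```text
time_s: 16.75
ee_pos: [0.6252, 0.1458, 0.0291]
ee_rot: [2.342, 2.094, 0.0]
force: [-0.1, 0.3, 0.4]
width: 0.0642
grip_force: 0.0
time_s: 17.25
ee_pos: [0.6276, 0.146, 0.1538]
ee_rot: [2.34, 2.091, 0.01]
force: [0.0, 0.6, 0.0]
width: 0.0853
grip_force: 0.0
t 17.25 pos [0.6276 0.146  0.1538] yaw -6.4 F [0.  0.6 0. ] w 0.0853 gf 0.0
shift [-1.331 -0.156  0.114] turn [ 0.0021 -0.0007 -0.0541]
```

```bash
python3 -m creep '[{"ax":0,"ay":0,"az":0,"x":-0.7,"y":-0.08,"z":0,"grip":-1},{"ax":0,"ay":0,"az":0,"x":-0.7,"y":-0.08,"z":0,"grip":-1},{"ax":0,"ay":0,"az":0,"x":-0.7,"y":-0.08,"z":0,"grip":-1},{"ax":0,"ay":0,"az":0,"x":-0.7,"y":-0.08,"z":0,"grip":-1}]';python3 -m creep '[{"ax":0,"ay":0,"az":-0.054,"x":-0.62,"y":-0.08,"z":0.1,"grip":-1},{"ax":0,"ay":0,"az":-0.054,"x":-0.62,"y":-0.08,"z":0.1,"grip":-1},{"ax":0,"ay":0,"az":-0.054,"x":-0.62,"y":-0.08,"z":0.1,"grip":-1},{"ax":0,"ay":0,"az":-0.054,"x":-0.62,"y":-0.08,"z":0.1,"grip":-1},{"ax":0,"ay":0,"az":-0.054,"x":-0.62,"y":-0.08,"z":0.1,"grip":-1}]'; python3 plan.py 0.567 -0.115 0.13 3.3;python3 - <<'E'
from plant import cams
from h import *
f=cams.grab_frame('wrist');cv2.imwrite('pics/w7.png',f['img']);np.savez('w7.npz',**f)
E
```

```text
time_s: 17.65
ee_pos: [0.5916, 0.0005, 0.1493]
ee_rot: [2.351, 2.081, -0.005]
force: [0.2, 0.3, 0.8]
width: 0.085
grip_force: 0.0
time_s: 18.15
ee_pos: [0.5635, -0.1129, 0.1287]
ee_rot: [-2.157, -2.282, 0.0]
force: [0.1, 0.2, 0.4]
width: 0.0854
grip_force: 0.0
t 18.15 pos [ 0.5635 -0.1129  0.1287] yaw 3.2 F [0.1 0.2 0.4] w 0.0854 gf 0.0
shift [-0.011  0.017 -0.006] turn [-0.0003 -0.0002 -0.0004]
```

View pics/w7.png

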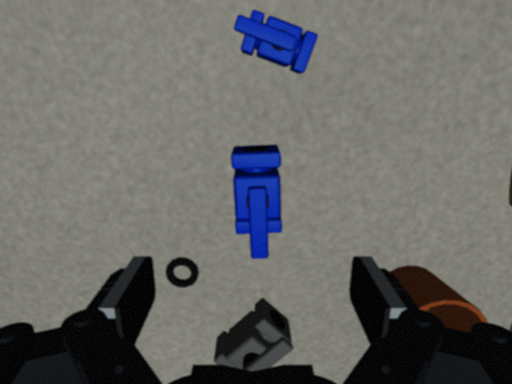

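The valve lies along the image column (257, 147–257), already aligned. I'll get its centre from the lever ends at z=55 mm and the body.

```bash
python3 - <<'E'
from h import *
f=dict(np.load('w7.npz'))
L=onz(f,[(258,188),(260,257)],.055);print('lever',L.round(4),np.linalg.norm(L[1]-L[0]))
d=(L[1]-L[0])/np.linalg.norm(L[1]-L[0]);print('centre from tip',(L[1]-.041*d).round(4),'dir',np.degrees(np.arctan2(d[1],d[0])))
print('body edges',onz(f,[(235,200),(282,200),(258,172)],.04).round(4)); print('collar',onz(f,[(256,147),(256,168)],.032).round(4))
E
python3 plan.py 0.568 -0.121 0.023 2.5
```

```text
lever [[ 0.5671 -0.1     0.055 ]
 [ 0.5718 -0.1513  0.055 ]] 0.051548582126180846
centre from tip [ 0.5681 -0.1105  0.055 ] dir -84.85576665181227
body edges [[ 0.5517 -0.1146  0.04  ]
 [ 0.5855 -0.1127  0.04  ]
 [ 0.567  -0.0929  0.04  ]]
collar [[ 0.5647 -0.0768  0.032 ]
 [ 0.5656 -0.0921  0.032 ]]
t 18.2 pos [ 0.5641 -0.1117  0.1288] yaw 3.3 F [ 0.5  0.7 -0.4] w 0.085 gf 0.0
shift [-0.048  0.017  0.529] turn [-0.0001 -0.0003  0.0047]
```

```bash
python3 -m creep '[{"ax":0,"ay":0,"az":-0.005,"x":0.008,"y":0.018,"z":0.2,"grip":-0.9},{"ax":0,"ay":0,"az":-0.005,"x":0.008,"y":0.018,"z":0.4,"grip":-0.9},{"ax":0,"ay":0,"az":-0.005,"x":0.008,"y":0.018,"z":0.52,"grip":-0.9},{"ax":0,"ay":0,"az":-0.005,"x":0.008,"y":0.018,"z":0.52,"grip":-0.9},{"ax":0,"ay":0,"az":-0.005,"x":0.008,"y":0.018,"z":0.52,"grip":-0.9}]'; python3 plan.py 0.568 -0.110 0.023 4
```

```text
time_s: 18.7
ee_pos: [0.5678, -0.1099, 0.0254]
ee_rot: [-2.136, -2.303, -0.0]
force: [0.2, -0.2, -0.5]
width: 0.0809
grip_force: 0.0
t 18.7 pos [ 0.5678 -0.1099  0.0254] yaw 4.3 F [ 0.2 -0.2 -0.5] w 0.0809 gf 0.0
shift [-0.     0.001  0.012] turn [-0.0001 -0.0001  0.0016]
```

```bash
python3 -m creep '[{"ax":0,"ay":0,"az":0,"x":0,"y":0,"z":0.01,"grip":1},{"ax":0,"ay":0,"az":0,"x":0,"y":0,"z":0.01,"grip":1},{"ax":0,"ay":0,"az":0,"x":0,"y":0,"z":0.01,"grip":1},{"ax":0,"ay":0,"az":0,"x":0,"y":0,"z":0.01,"grip":1},{"ax":0,"ay":0,"az":0,"x":0,"y":0,"z":0.01,"grip":1}]';python3 -m creep '[{"ax":0,"ay":0,"az":0,"x":0,"y":0,"z":0,"grip":1},{"ax":0,"ay":0,"az":0,"x":0,"y":0,"z":0,"grip":1},{"ax":0,"ay":0,"az":0,"x":0,"y":0,"z":0,"grip":1}]';python3 -m creep '[{"ax":0,"ay":0,"az":0,"x":0,"y":0,"z":-0.2,"grip":1},{"ax":0,"ay":0,"az":0,"x":0,"y":0,"z":-0.5,"grip":1},{"ax":0,"ay":0,"az":0,"x":0,"y":0,"z":-0.7,"grip":1},{"ax":0,"ay":0,"az":0,"x":0,"y":0,"z":-0.7,"grip":1}]'; python3 plan.py 0.545 0.246 0.16 -6.5
```

```text
time_s: 19.2
ee_pos: [0.5681, -0.1111, 0.0242]
ee_rot: [2.138, 2.301, 0.002]
force: [-0.6, 1.7, 5.8]
width: 0.0331
grip_force: 39.8
time_s: 19.5
ee_pos: [0.5681, -0.1111, 0.0242]
ee_rot: [2.138, 2.301, 0.002]
force: [-0.0, -0.5, 6.7]
width: 0.0332
grip_force: 39.8
time_s: 19.9
ee_pos: [0.5711, -0.1125, 0.1701]
ee_rot: [2.133, 2.294, 0.011]
force: [1.3, -0.7, -1.3]
width: 0.033
grip_force: 40.9
t 19.9 pos [ 0.5711 -0.1125  0.1701] yaw 4.2 F [ 1.3 -0.7 -1.3] w 0.033 gf 40.9
shift [ 1.797e+00 -1.000e-03  4.800e-02] turn [0.0036 0.0002 0.0592]
```

```bash
python3 -m creep '[{"ax":0,"ay":0,"az":0,"x":0.95,"y":0,"z":0,"grip":1},{"ax":0,"ay":0,"az":0,"x":0.95,"y":0,"z":0,"grip":1},{"ax":0,"ay":0,"az":0,"x":0.95,"y":0,"z":0,"grip":1},{"ax":0,"ay":0,"az":0,"x":0.95,"y":0,"z":0,"grip":1},{"ax":0,"ay":0,"az":0,"x":0.95,"y":0,"z":0,"grip":1}]';python3 -m creep '[{"ax":0,"ay":0,"az":0.058,"x":0.82,"y":0,"z":0,"grip":1},{"ax":0,"ay":0,"az":0.058,"x":0.82,"y":0,"z":0,"grip":1},{"ax":0,"ay":0,"az":0.058,"x":0.82,"y":0,"z":0,"grip":1},{"ax":0,"ay":0,"az":0.058,"x":0.82,"y":0,"z":0,"grip":1},{"ax":0,"ay":0,"az":0.058,"x":0.82,"y":0,"z":0,"grip":1}]'; python3 plan.py 0.545 0.247 0.08 -6.5
```

```text
time_s: 20.4
ee_pos: [0.5523, 0.0862, 0.1627]
ee_rot: [-2.125, -2.309, -0.003]
force: [-0.5, 0.3, -1.0]
width: 0.0331
grip_force: 40.8
time_s: 20.9
ee_pos: [0.5405, 0.2451, 0.1627]
ee_rot: [-2.333, -2.103, -0.0]
force: [-0.6, 0.3, -1.0]
width: 0.0325
grip_force: 40.9
t 20.9 pos [0.5405 0.2451 0.1627] yaw -5.9 F [-0.6  0.3 -1. ] w 0.0325 gf 40.9
shift [0.012 0.022 0.414] turn [-0.0002 -0.0002  0.0031]
```

```bash
python3 -m creep '[{"ax":0,"ay":0,"az":0,"x":0.012,"y":0.022,"z":0.1,"grip":1},{"ax":0,"ay":0,"az":0,"x":0.012,"y":0.022,"z":0.3,"grip":1},{"ax":0,"ay":0,"az":0,"x":0.012,"y":0.022,"z":0.41,"grip":1},{"ax":0,"ay":0,"az":0,"x":0.012,"y":0.022,"z":0.41,"grip":1},{"ax":0,"ay":0,"az":0,"x":0.012,"y":0.022,"z":0.41,"grip":1}]'; python3 plan.py 0.545 0.247 0.038 -6.5; python3 - <<'E'
from plant import cams
from h import *
f=cams.grab_frame('wrist');cv2.imwrite('pics/w8.png',f['img'])
E
```

```text
time_s: 21.4
ee_pos: [0.5467, 0.242, 0.0817]
ee_rot: [2.341, 2.094, -0.001]
force: [0.8, -0.8, -1.3]
width: 0.0331
grip_force: 40.8
t 21.4 pos [0.5467 0.242  0.0817] yaw -6.4 F [ 0.8 -0.8 -1.3] w 0.0331 gf 40.8
shift [ 0.024 -0.011  0.219] turn [0.0001 0.0003 0.0008]
```

View pics/w8.png

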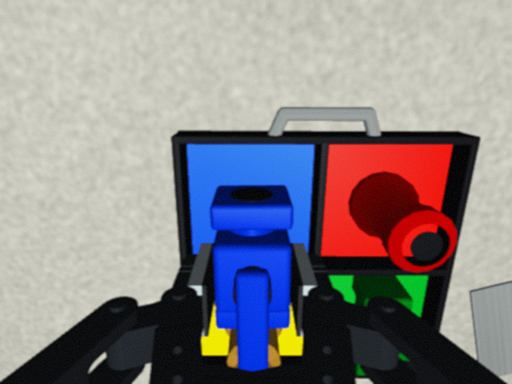

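The valve is held level over the blue compartment (252,250), about 5 mm short in +y. I'll correct that and lower it.

```bash
python3 -m creep '[{"ax":0,"ay":0,"az":0,"x":0.026,"y":-0.005,"z":0,"grip":1},{"ax":0,"ay":0,"az":0,"x":0.026,"y":-0.005,"z":0.12,"grip":1},{"ax":0,"ay":0,"az":0,"x":0.026,"y":-0.005,"z":0.22,"grip":1},{"ax":0,"ay":0,"az":0,"x":0.026,"y":-0.005,"z":0.22,"grip":1},{"ax":0,"ay":0,"az":0,"x":0.026,"y":-0.005,"z":0.22,"grip":1}]'; python3 plan.py 0.545 0.247 0.031 -6.5
```

```text
time_s: 21.95
ee_pos: [0.5461, 0.2495, 0.0382]
ee_rot: [2.339, 2.097, 0.001]
force: [1.4, 0.1, -1.3]
width: 0.0331
grip_force: 40.8
t 21.95 pos [0.5461 0.2495 0.0382] yaw -6.2 F [ 1.4  0.1 -1.3] w 0.0331 gf 40.8
shift [-0.013 -0.004  0.036] turn [ 0.0002 -0.0002  0.0015]
```

```bash
python3 -m creep '[{"ax":0,"ay":0,"az":0,"x":-0.01,"y":0,"z":0.02,"grip":1},{"ax":0,"ay":0,"az":0,"x":-0.01,"y":0,"z":0.036,"grip":1},{"ax":0,"ay":0,"az":0,"x":-0.01,"y":0,"z":0.036,"grip":1},{"ax":0,"ay":0,"az":0,"x":-0.01,"y":0,"z":0.036,"grip":1}]'; python3 plan.py 0.545 0.247 0.031 -6.5
```

```text
time_s: 22.35
ee_pos: [0.5463, 0.2471, 0.0312]
ee_rot: [2.339, 2.096, 0.003]
force: [-1.4, -1.6, 7.2]
width: 0.0332
grip_force: 41.9
t 22.35 pos [0.5463 0.2471 0.0312] yaw -6.3 F [-1.4 -1.6  7.2] w 0.0332 gf 41.9
shift [-0.001 -0.006  0.001] turn [ 0.0005 -0.0004  0.0013]
```

Contact felt. I'll release it, lift clear, and check from the top and scene cameras.

```bash
python3 -m creep '[{"ax":0,"ay":0,"az":0,"x":0,"y":0,"z":0,"grip":-0.3},{"ax":0,"ay":0,"az":0,"x":0,"y":0,"z":0,"grip":-0.5},{"ax":0,"ay":0,"az":0,"x":0,"y":0,"z":0,"grip":-0.5},{"ax":0,"ay":0,"az":0,"x":0,"y":0,"z":0,"grip":-0.5}]'; python3 -m creep '[{"ax":0,"ay":0,"az":0,"x":0,"y":0,"z":-0.05,"grip":-0.5},{"ax":0,"ay":0,"az":0,"x":0,"y":0,"z":-0.25,"grip":-0.5},{"ax":0,"ay":0,"az":0,"x":0,"y":0,"z":-0.5,"grip":-0.5},{"ax":0,"ay":0,"az":0,"x":0,"y":0,"z":-0.75,"grip":-0.5},{"ax":0,"ay":0,"az":0,"x":0,"y":0,"z":-0.75,"grip":-0.5}]'; python3 -m creep '[{"ax":0,"ay":0,"az":0,"x":0,"y":-0.9,"z":-0.1,"grip":-0.5},{"ax":0,"ay":0,"az":0,"x":0,"y":-0.9,"z":-0.1,"grip":-0.5},{"ax":0,"ay":0,"az":0,"x":0,"y":-0.9,"z":-0.1,"grip":-0.5},{"ax":0,"ay":0,"az":0,"x":0,"y":-0.9,"z":-0.1,"grip":-0.5}]'; python3 - <<'E'
from plant import cams
from h import *
t=cams.grab_frame('top')['img'];s=cams.grab_frame('scene')['img']
r=lambda a:cv2.resize(a,(400,300),interpolation=cv2.INTER_CUBIC)
cv2.imwrite('pics/fin.png',np.vstack([np.hstack([r(t),r(s)]),np.hstack([r(t[105:201,130:258]),r(s[225:330,190:330])])]))
E
```

```text
time_s: 22.75
ee_pos: [0.5454, 0.2471, 0.0299]
ee_rot: [-2.339, -2.097, 0.0]
force: [0.6, 0.3, 0.3]
width: 0.064
grip_force: 0.0
time_s: 23.25
ee_pos: [0.5493, 0.248, 0.1876]
ee_rot: [2.338, 2.095, 0.018]
force: [-0.0, 0.7, 0.1]
width: 0.064
grip_force: 0.0
time_s: 23.65
ee_pos: [0.3631, 0.2665, 0.2002]
ee_rot: [-2.336, -2.098, 0.002]
force: [0.5, 0.7, 0.4]
width: 0.0637
grip_force: 0.0
```

View pics/fin.png

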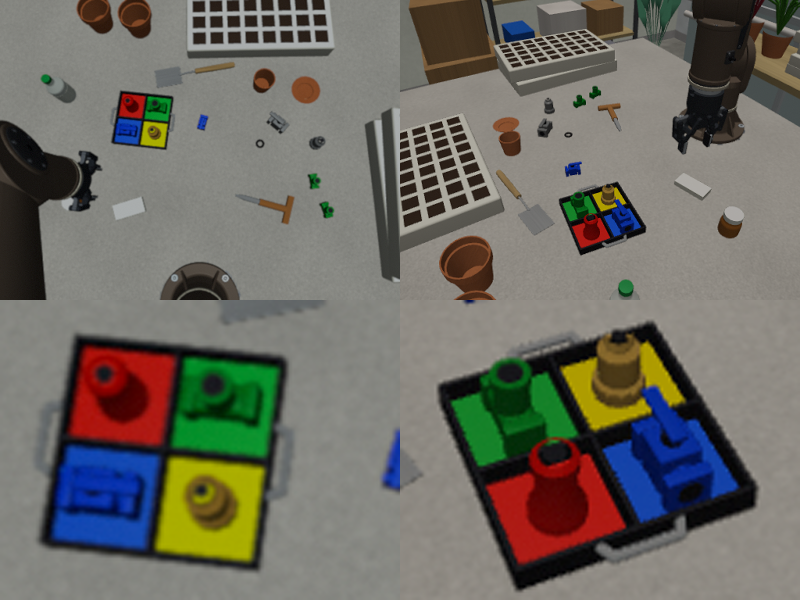

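All four fittings stand upright on their own colours, the greys are untouched, and the arm is clear (lower crops: red (105,380), green (215,395), blue (100,490), brass (210,500)).

```bash
python3 -c "
from plant import env
print(env.finish_job())"
```

```text
the job is handed in; nothing more can be done
None
```

All four fittings are packed upright on their matching colours, the two grey fittings were left where they stood, and the job was handed in at about 24 s.

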